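# Sweep the loose tin lids into the catch frame

## Task

Clear the bench of the three loose tin lids: using the fingers as a broom, sweep each lid along the bench top through the open side of the low steel catch frame until the whole lid is inside. Only push the lids, never pick them up or tip them, and leave all three lying flat on the bench, none on top of another. Do not disturb the roll of tape that lies in line with the lids, or the jar and the steel block beside the frame.

Things in the scene. Friction and masses are not known exactly. Their poses are not given: they have to be found in the camera images.
- catch_frame: three-sided low steel fence screwed to the bench, open towards the robot and above; no floor or sill. Inside 260 mm wide (y) and 110 mm deep (x); walls 4 mm thick, 43 mm high; 18 mm wide, 3 mm thick feet outside. Origin on the bench at the middle of the open side, level with the front ends of the side walls; x points inwards to the back wall, y left along the open side, z up
- lid_a: loose flat tin lid of plain gold-lacquered metal with a raised rim and sunk middle, a disc 57 mm across and 10 mm high, lying on the bench top; origin at the centre of its underside, z up. It slides when pushed at its edge. The three lids are alike; round stains and rings on the bench are no lids
- lid_b: loose flat tin lid of plain gold-lacquered metal with a raised rim and sunk middle, a disc 57 mm across and 10 mm high, lying on the bench top; origin at the centre of its underside, z up. It slides when pushed at its edge. The three lids are alike; round stains and rings on the bench are no lids
- lid_c: loose flat tin lid of plain gold-lacquered metal with a raised rim and sunk middle, a disc 57 mm across and 10 mm high, lying on the bench top; origin at the centre of its underside, z up. It slides when pushed at its edge. The three lids are alike; round stains and rings on the bench are no lids
- tape_roll: roll of masking tape lying flat, 80 mm across, 19 mm high, loose, in the same row as the lids; origin at the centre of its underside. To be left alone
- jar: small jar with a grey screw cap, 51 mm across, 70 mm high, loose, standing beside a side wall of the frame; origin at the centre of its underside. To be left alone
- block: steel block, 44 x 44 x 42 mm, loose, beside the other side wall of the frame; origin at the centre of its underside. To be left alone

How it is judged:
By the outcome, as a careful person would: the job done as asked, in the order asked, and still so for the second after the job is handed in, with the robot touching nothing.
It also fails if it takes over 64 s, if anything falls off the work surface, if the arm or the gripper's body presses on something with over 40 N, if the wrist force passes 120 N, or if a joint passes its speed limit or range.

## Robot

A 6-joint arm with a two-finger parallel gripper is mounted at the origin on a cart in front of the work surface, level with it; the furniture and walls round the work are solid. World frame = base frame: x ahead of the robot, y to its left, z up, the work surface at z = 0. Lengths are in mm, angles in degrees, forces in N, time in s.
With the tool pointing down it reaches from about 350 to 850 mm from the base axis. Payload 8.1 kg.
Tool frame: the origin (TCP) lies at the very end of the fingers, on their centre line; the grasp point (between the pads) lies 19 mm behind it; z points along the fingers, y is the direction in which the jaws open and shut (so a half turn about z gives the same grasp; the last joint's range is limited). The gripper opens to 93 mm and grips with 3 to 60 N. Pads are 15 mm wide; open, the fingers measure 128 mm over their backs; the gripper's body (75 mm by 188 mm) begins 65 mm behind the grasp point.
Start: joints at [59.106, 7.471, 85.268, -0, 87.261, -4.893], TCP at [263.011, 539.287, 218.635] pointing down, gripper open.
Joint ranges: [-169.43, 169.43], [-51.17, 129.36], [1.28, 143.12], [-76.62, 256.62], [0, 156.53], [-152.29, 152.29]. Speed limits (degrees/s): [136.94, 136.94, 159.86, 180, 180, 180].

## Interface

Orientations are given as a 3x3 rotation matrix whose columns are the frame's x, y, z axes.
In Python, from station import read_state, snapshot, camera_model, sign_off gives the robot as it stands. The module is installed in compiled form; this text tells all that it offers.
- The arm moves only by the tool step_arm, never from a script. Its argument "deltas" is a list of rows, each a list of 7 numbers: the turn, a rotation vector about the tool's x, y, z in rad, then the shift along the tool's x, y, z in m, then the finger opening in m, from 0 to 0.093. In form: [[ax, ay, az, x, y, z, gripper], ...]. A call has exactly 8 rows; each row shifts and turns the commanded pose from where the row before left it, along the tool's axes as they then stand; what a row does not reach is not made up. A row lasts 1/12 s, in which the tool goes at most 41.7 mm and 7.16 degrees, less where a joint would pass 70% of its speed; a pose out of reach is approached as far as the arm can. A call with a gripper value outside its range is refused whole. The fingers move at their own pace and stop on an object; "force" is the grip in N (left out, the last holds). Time passes only in rows, so rows that do not move let the fingers close, or fill a call up. It gives the time, the measured TCP pose, the force and the opening at its end, in the units of the state.
- read_state(): the state, without advancing time (a new reading comes with each control period).
- snapshot(name): name is "scene" or "top"; returns the picture (420x560x3 uint8, red, green, blue); there is no depth.
- camera_model(name): a dict with "fx", "fy", "cx", "cy" (pixels), "cam_to_world" (4x4, takes a point from camera to world coordinates). Camera axes: x right, y down, z forward; pixel columns grow to the right and rows downward; lengths in mm; the calibration is good to about 2 mm. A picture is of the moment at which its call begins. camera_model takes no time and is no camera call.
- sign_off(): hands the job in, once; it reports no verdict.
The state is a dict: "time": time; "q": joint angles; "dq": joint speeds; "tau": joint torques, N m; "ee_pos": TCP position; "tcp_rot": TCP orientation; "contact_force": force on the tool from outside, world axes, zero at the start; "torque": the same for the moment, N m; "grip_width": finger opening in mm.
Only numpy, scipy, OpenCV 4.12 (cv2) and the standard library are available. Lean on these libraries where they do the work, as an engineer would, in place of code of your own. Each camera call takes 0.05 s, during which the arm holds its last target.

## Working session

There is one attempt and no reset: what is moved stays moved. The work goes in short steps, Python scripts to look and compute and a tool call to move; the robot and the scene stay as the last step left them, time stands still between calls to the robot, and variables do not carry over. Pictures are saved under pics/ and viewed, and the job is handed in when it is done.

Besides the shell and the picture viewer there is one more tool, called after "Emit:" as name([rows], argument=value, ...), one row to a line, values as JSON. step_arm: Moves the arm, as the interface text tells. Its arguments: {"type":"object","properties":{"deltas":{"type":"array"},"force":{"type":"number"}},"required":["deltas"]}

```bash
mkdir -p pics
python3 - <<'E'
from station import *
import cv2
for n in("scene","top"):
    im=snapshot(n); cv2.imwrite(f"pics/{n}0.png",im[:,:,::-1])
    print(n,camera_model(n))
s=read_state(); print(s["time"],s["ee_pos"],s["tcp_rot"],s["grip_width"])
E
```

```text
scene {'fx': 516.662892798667, 'fy': 516.662892798667, 'cx': 289.65176941919754, 'cy': 213.1870293191157, 'cam_to_world': array([[ 7.19229673e-01, -2.86914107e-01,  6.32762967e-01,
        -2.74567783e+01],
       [-6.94399730e-01, -3.26680484e-01,  6.41162130e-01,
        -4.93536821e+02],
       [ 2.27528522e-02, -9.00533262e-01, -4.34191377e-01,
         4.29709623e+02],
       [ 0.00000000e+00,  0.00000000e+00,  0.00000000e+00,
         1.00000000e+00]])}
top {'fx': 412.65958262303104, 'fy': 412.65958262303104, 'cx': 275.3284776937823, 'cy': 208.74805136025984, 'cam_to_world': array([[-1.08627426e-02, -9.87217762e-01,  1.59006575e-01,
         4.03333897e+02],
       [-9.99876575e-01,  1.25288676e-02,  9.47959997e-03,
         9.49284928e+01],
       [-1.13506018e-02, -1.58883975e-01, -9.87232012e-01,
         8.75820306e+02],
       [ 0.00000000e+00,  0.00000000e+00,  0.00000000e+00,
         1.00000000e+00]])}
0.1 [262.7607685  538.85302337 217.71442926] [[-8.98774446e-01  4.38410567e-01 -8.18893756e-04]
 [ 4.38411316e-01  8.98773352e-01 -1.40719053e-03]
 [ 1.19072687e-04 -1.62375918e-03 -9.99998675e-01]] 93.02443852411544
```

View pics/top0.png

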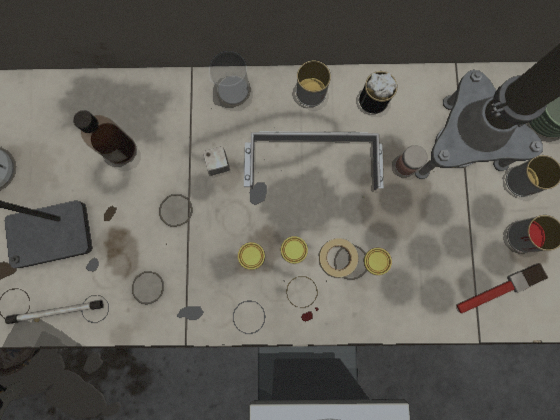

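View pics/scene0.png

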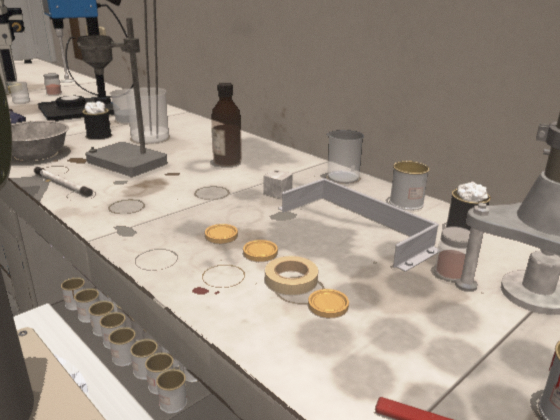

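```bash
cat > h.py <<'E'
import numpy as np, cv2
from station import *
def px2w(n,u,v,z):
    c=camera_model(n);T=c["cam_to_world"]
    d=T[:3,:3]@np.array([(u-c["cx"])/c["fx"],(v-c["cy"])/c["fy"],1]);o=T[:3,3]
    return (o+d*(z-o[2])/d[2])[:2]
def crop(n,u0,v0,u1,v1,k,out):
    im=snapshot(n)[:,:,::-1]
    cv2.imwrite("pics/"+out,cv2.resize(im[v0:v1,u0:u1],None,fx=k,fy=k,interpolation=cv2.INTER_CUBIC))
E
python3 - <<'E'
from h import *
crop("top",195,120,445,290,3.2,"c1.png")
E
```

```text
(no output)
```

View pics/c1.png

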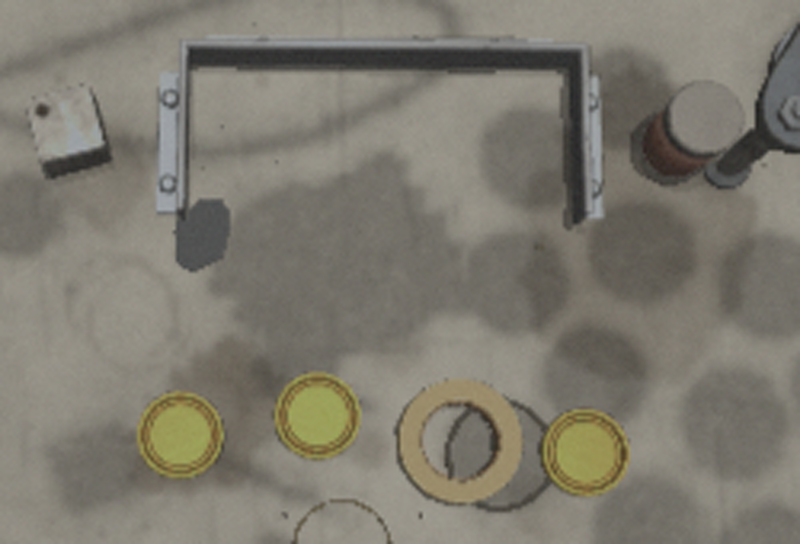

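Run:
```python
from h import *
f=lambda u,v,z:px2w("top",195+u/3.2,120+v/3.2,z).round(0)
for n,u,v,z in [("L",180,434,10),("M",317,416,10),("R",586,452,10),("tape",460,441,19),("lw top back outer",181,41,43),("rw back outer",592,43,43),("lw inner bottom back",191,70,0),("lw front outer",180,213,0),("lw front inner",186,220,0),("rw front inner",564,225,0),("rfoot front corner",604,217,3),("lfoot front",158,212,3),("jar cap",707,118,70),("block top",68,120,42)]: print(n,f(u,v,z))
print(read_state()["q"])
```

```text
L [444. 155.]
M [455.  65.]
R [ 430. -109.]
tape [437. -26.]
lw top back outer [700. 151.]
rw back outer [ 695. -119.]
lw inner bottom back [695. 147.]
lw front outer [594. 155.]
lw front inner [589. 151.]
rw front inner [ 582. -104.]
rfoot front corner [ 587. -131.]
lfoot front [594. 170.]
jar cap [ 635. -181.]
block top [648. 225.]
[ 5.91053772e+01  7.50667037e+00  8.53141599e+01  1.44222330e-03
  8.72605850e+01 -4.89278684e+00]
```

Emit:
step_arm([
  [0,0,0,-0.0165,-0.0254,0,0.03],
  [0,0,0,-0.0165,-0.0254,0,0.03],
  [0,0,0,-0.0165,-0.0254,0,0.03],
  [0,0,0,-0.0165,-0.0254,0,0.03],
  [0,0,0,-0.0165,-0.0254,0,0.03],
  [0,0,0,-0.0165,-0.0254,0,0.03],
  [0,0,0,-0.0165,-0.0254,0,0.03],
  [0,0,0,-0.0165,-0.0254,0,0.03],
], force=20)

```text
time: 0.82
ee_pos: [292.3, 297.4, 218.3]
tcp_rot: [[-0.899, 0.438, -0.0], [0.438, 0.899, -0.0], [0.0, -0.0, -1.0]]
contact_force: [0.5, -0.3, 0.0]
grip_width: 44.4
```

Emit:
step_arm([
  [0,0,-0.1135,0,0,0,0.03],
  [0,0,-0.1135,0,0,0,0.03],
  [0,0,-0.1135,0,0,0,0.03],
  [0,0,-0.1135,0,0,0,0.03],
  [0,0,0,0,0,0,0.03],
  [0,0,0,0,0,0,0.03],
  [0,0,0,0,0,0,0.03],
  [0,0,0,0,0,0,0.03],
])

```text
time: 1.48
ee_pos: [292.5, 298.8, 218.6]
tcp_rot: [[-1.0, 0.002, -0.0], [0.002, 1.0, -0.0], [0.0, -0.0, -1.0]]
contact_force: [0.1, 0.1, 0.1]
grip_width: 29.9
```

Run:
```python
from h import *
s=read_state(); print(s["time"],s["ee_pos"],s["tcp_rot"].round(3),s["grip_width"],s["q"].round(1))
```

```text
1.4833 [292.48708653 298.80018412 218.55572844] [[-1.     0.002 -0.   ]
 [ 0.002  1.    -0.   ]
 [ 0.    -0.    -1.   ]] 29.925166330404245 [ 38.6 -22.  112.2   0.   89.7 -51.3]
```

Emit:
step_arm([
  [0,0,0,-0.0129,-0.0292,0.0198,0.03],
  [0,0,0,-0.0129,-0.0292,0.0198,0.03],
  [0,0,0,-0.0129,-0.0292,0.0198,0.03],
  [0,0,0,-0.0129,-0.0292,0.0198,0.03],
  [0,0,0,-0.0129,-0.0292,0.0198,0.03],
  [0,0,0,-0.0129,-0.0292,0.0198,0.03],
  [0,0,0,-0.0129,-0.0292,0.0198,0.03],
  [0,0,0,-0.0129,-0.0292,0.0198,0.03],
])

```text
time: 2.15
ee_pos: [396.3, 63.7, 59.6]
tcp_rot: [[-1.0, 0.002, 0.001], [0.002, 1.0, 0.0], [-0.001, 0.0, -1.0]]
contact_force: [-0.4, 0.5, 0.2]
grip_width: 30.3
```

Emit:
step_arm([
  [0,0,0,0,0,0.01,0.03],
  [0,0,0,0,0,0.01,0.03],
  [0,0,0,0,0,0.01,0.03],
  [0,0,0,0,0,0.01,0.03],
  [0,0,0,0,0,0.006,0.03],
  [0,0,0,0,0,0.004,0.03],
  [0,0,0,0,0,0,0.03],
  [0,0,0,0,0,0,0.03],
])

```text
time: 2.82
ee_pos: [395.8, 65.7, 10.4]
tcp_rot: [[-1.0, -0.001, 0.0], [-0.001, 1.0, 0.0], [-0.0, 0.0, -1.0]]
contact_force: [0.5, 0.9, 0.5]
grip_width: 29.9
```

Run:
```python
from h import *
crop("scene",150,150,450,330,2.6,"c2.png")
crop("top",195,120,445,290,3.2,"c3.png")
```

```text
(no output)
```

View pics/c2.png

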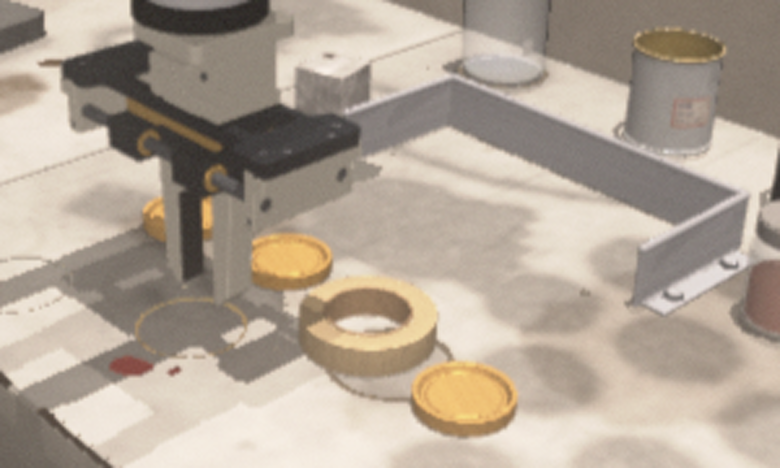

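View pics/c3.png

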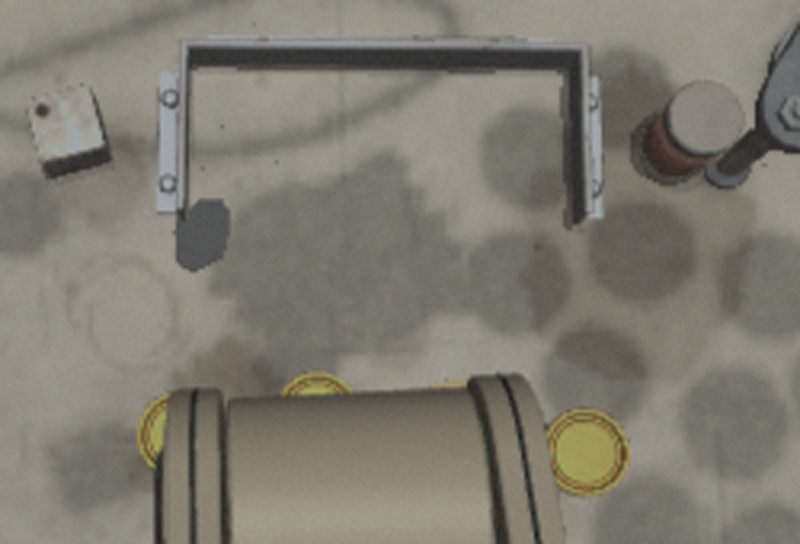

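Emit:
step_arm([
  [0,0,0,0,0,0.003,0.03],
  [0,0,0,0,0,0.003,0.03],
  [0,0,0,-0.007,0,0,0.03],
  [0,0,0,-0.007,0,0,0.03],
  [0,0,0,-0.007,0,0,0.03],
  [0,0,0,-0.007,0,0,0.03],
  [0,0,0,-0.007,0,0,0.03],
  [0,0,0,-0.007,0,0,0.03],
])

```text
time: 3.58
ee_pos: [438.7, 65.2, 4.3]
tcp_rot: [[-1.0, -0.0, -0.0], [-0.0, 1.0, 0.0], [0.0, 0.0, -1.0]]
contact_force: [-0.7, -0.6, 0.4]
grip_width: 29.9
```

Emit:
step_arm([
  [0,0,0,-0.009,-0.002,0,0.03],
  [0,0,0,-0.009,-0.002,0,0.03],
  [0,0,0,-0.009,-0.002,0,0.03],
  [0,0,0,-0.009,-0.002,0,0.03],
  [0,0,0,-0.009,-0.002,0,0.03],
  [0,0,0,-0.009,-0.002,0,0.03],
  [0,0,0,-0.009,-0.002,0,0.03],
  [0,0,0,-0.009,-0.002,0,0.03],
])

```text
time: 4.25
ee_pos: [510.7, 49.0, 4.2]
tcp_rot: [[-1.0, -0.0, -0.0], [-0.0, 1.0, 0.0], [0.0, 0.0, -1.0]]
contact_force: [-0.1, 0.0, 0.7]
grip_width: 29.7
```

Run:
```python
from h import *
crop("scene",150,130,450,330,2.6,"c4.png")
```

```text
(no output)
```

View pics/c4.png

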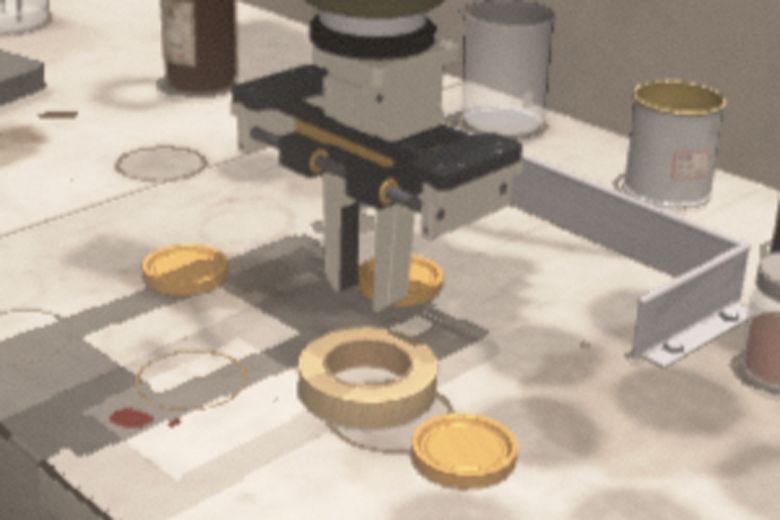

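Emit:
step_arm([
  [0,0,0,-0.009,-0.002,0,0.03],
  [0,0,0,-0.009,-0.002,0,0.03],
  [0,0,0,-0.009,-0.002,0,0.03],
  [0,0,0,-0.009,-0.002,0,0.03],
  [0,0,0,-0.009,-0.002,0,0.03],
  [0,0,0,-0.009,-0.002,0,0.03],
  [0,0,0,-0.009,-0.002,0,0.03],
  [0,0,0,-0.009,-0.002,0,0.03],
])

```text
time: 4.97
ee_pos: [582.8, 33.0, 4.2]
tcp_rot: [[-1.0, -0.0, 0.0], [-0.0, 1.0, -0.0], [-0.0, -0.0, -1.0]]
contact_force: [0.9, -0.3, 0.1]
grip_width: 29.9
```

Emit:
step_arm([
  [0,0,0,-0.008,-0.002,0,0.03],
  [0,0,0,-0.007,-0.002,0,0.03],
  [0,0,0,-0.006,0,0,0.03],
  [0,0,0,-0.005,0,0,0.03],
  [0,0,0,-0.003,0,0,0.03],
  [0,0,0,-0.002,0,0,0.03],
  [0,0,0,0.005,0,0,0.03],
  [0,0,0,0.01,0,0,0.03],
])

```text
time: 5.63
ee_pos: [598.2, 29.3, 4.4]
tcp_rot: [[-1.0, -0.0, 0.001], [-0.0, 1.0, -0.0], [-0.001, -0.0, -1.0]]
contact_force: [-0.8, 0.8, -0.0]
grip_width: 29.8
```

Emit:
step_arm([
  [0,0,0,0.015,0,0,0.03],
  [0,0,0,0.015,0,-0.01,0.03],
  [0,0,0,0.02,0.01,-0.015,0.03],
  [0,0,0,0.025,0.02,-0.015,0.03],
  [0,0,0,0.025,0.02,-0.01,0.03],
  [0,0,0,0.025,0.02,0,0.03],
  [0,0,0,0.025,0.02,0,0.03],
  [0,0,0,0.02,0.02,0,0.03],
])

```text
time: 6.3
ee_pos: [425.6, 139.8, 54.2]
tcp_rot: [[-1.0, -0.0, -0.0], [-0.0, 1.0, 0.0], [0.0, 0.0, -1.0]]
contact_force: [0.6, -0.0, 0.4]
grip_width: 30.1
```

Run:
```python
from h import *
crop("top",195,120,445,290,3.2,"c5.png")
```

```text
(no output)
```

View pics/c5.png

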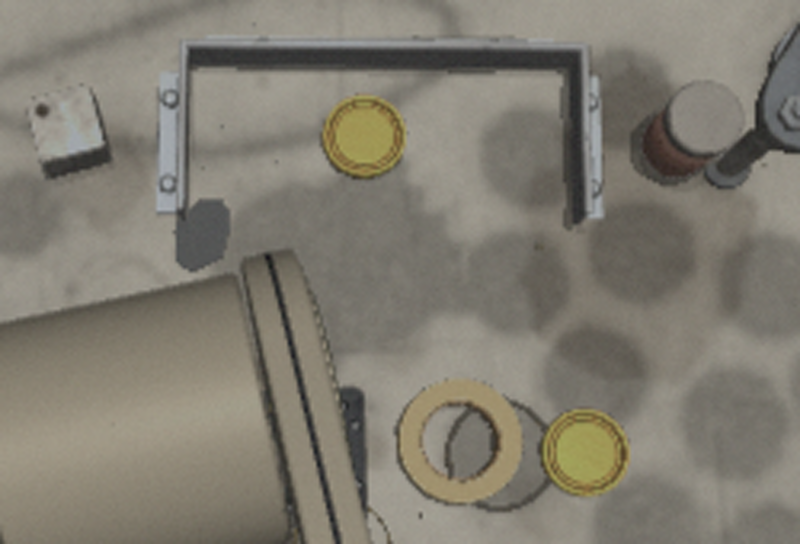

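Emit:
step_arm([
  [0,0,0,0.01,0.004,0,0.03],
  [0,0,0,0.01,0.004,0,0.03],
  [0,0,0,0.01,0.004,0,0.03],
  [0,0,0,0.01,0.003,0,0.03],
  [0,0,0,0,0,0.016,0.03],
  [0,0,0,0,0,0.016,0.03],
  [0,0,0,0,0,0.012,0.03],
  [0,0,0,0,0,0.006,0.03],
])

```text
time: 7.02
ee_pos: [386.4, 153.6, 2.7]
tcp_rot: [[-1.0, 0.001, -0.002], [0.001, 1.0, -0.001], [0.002, -0.001, -1.0]]
contact_force: [-0.0, -1.0, -0.7]
grip_width: 30.1
```

Emit:
step_arm([
  [0,0,0,-0.005,0,0,0.03],
  [0,0,0,-0.008,0,0,0.03],
  [0,0,0,-0.008,0,0,0.03],
  [0,0,0,-0.008,0,0,0.03],
  [0,0,0,-0.009,-0.002,0,0.03],
  [0,0,0,-0.009,-0.004,0,0.03],
  [0,0,0,-0.009,-0.004,0,0.03],
  [0,0,0,-0.009,-0.004,0,0.03],
])

```text
time: 7.68
ee_pos: [453.9, 139.7, 4.3]
tcp_rot: [[-1.0, -0.0, 0.0], [-0.0, 1.0, -0.0], [-0.0, -0.0, -1.0]]
contact_force: [-0.9, -0.1, -0.3]
grip_width: 29.9
```

Run:
```python
from h import *
crop("scene",150,130,450,330,2.6,"c6.png")
```

```text
(no output)
```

View pics/c6.png

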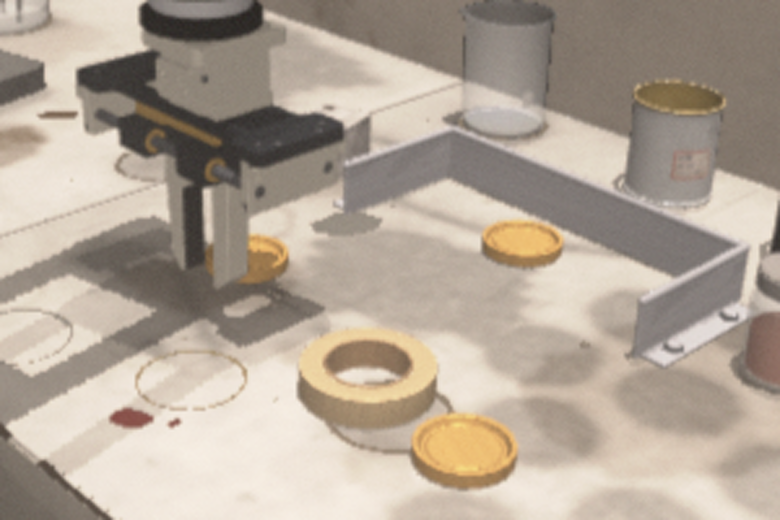

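Emit:
step_arm([
  [0,0,0,-0.009,-0.0045,0,0.03],
  [0,0,0,-0.009,-0.0045,0,0.03],
  [0,0,0,-0.009,-0.0045,0,0.03],
  [0,0,0,-0.009,-0.0045,0,0.03],
  [0,0,0,-0.009,-0.0045,0,0.03],
  [0,0,0,-0.009,-0.0045,0,0.03],
  [0,0,0,-0.009,-0.0045,0,0.03],
  [0,0,0,-0.009,-0.0045,0,0.03],
])

```text
time: 8.4
ee_pos: [525.8, 103.7, 4.2]
tcp_rot: [[-1.0, -0.0, 0.0], [-0.0, 1.0, -0.0], [-0.0, -0.0, -1.0]]
contact_force: [0.3, 0.3, 0.4]
grip_width: 30.2
```

Run:
```python
from h import *
crop("scene",150,130,450,330,2.6,"c7.png")
```

```text
(no output)
```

View pics/c7.png

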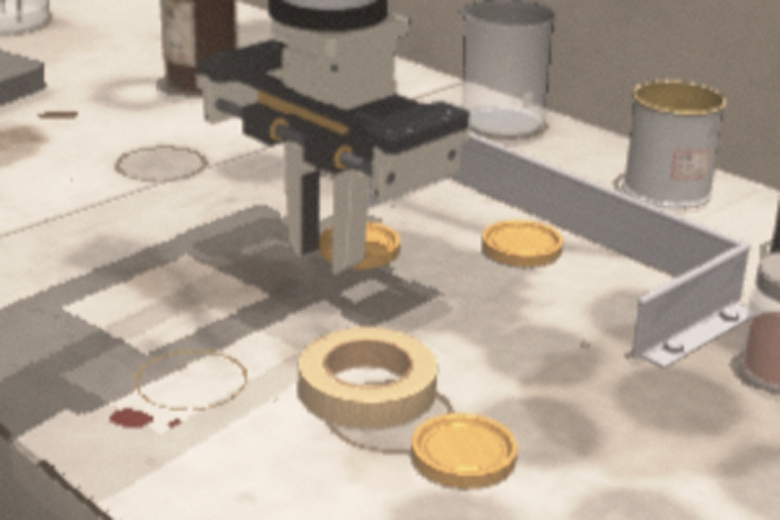

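Emit:
step_arm([
  [0,0,0,-0.009,0,0,0.03],
  [0,0,0,-0.009,0,0,0.03],
  [0,0,0,-0.009,0,0,0.03],
  [0,0,0,-0.009,0,0,0.03],
  [0,0,0,-0.009,0,0,0.03],
  [0,0,0,-0.009,0,0,0.03],
  [0,0,0,-0.009,0,0,0.03],
  [0,0,0,-0.009,0,0,0.03],
])

```text
time: 9.12
ee_pos: [597.3, 104.5, 4.0]
tcp_rot: [[-1.0, -0.0, -0.0], [-0.0, 1.0, 0.0], [0.0, 0.0, -1.0]]
contact_force: [-0.7, 0.2, 0.0]
grip_width: 30.0
```

Emit:
step_arm([
  [0,0,0,-0.006,0,0,0.03],
  [0,0,0,-0.004,0,0,0.03],
  [0,0,0,-0.003,0,0,0.03],
  [0,0,0,-0.002,0,0,0.03],
  [0,0,0,0,0,0,0.03],
  [0,0,0,0.005,0,0,0.03],
  [0,0,0,0.01,0,0,0.03],
  [0,0,0,0.015,0,0,0.03],
])

```text
time: 9.78
ee_pos: [581.7, 104.2, 4.4]
tcp_rot: [[-1.0, -0.0, 0.001], [-0.0, 1.0, 0.0], [-0.001, 0.0, -1.0]]
contact_force: [-0.3, -0.7, 0.1]
grip_width: 30.0
```

Emit:
step_arm([
  [0,0,0,0.02,0,-0.01,0.03],
  [0,0,0,0.025,0,-0.015,0.03],
  [0,0,0,0.025,0,-0.02,0.03],
  [0,0,0,0.025,-0.02,-0.015,0.03],
  [0,0,0,0.025,-0.025,0,0.03],
  [0,0,0,0.025,-0.025,0,0.03],
  [0,0,0,0.025,-0.025,0,0.03],
  [0,0,0,0.02,-0.025,0,0.03],
])

```text
time: 10.45
ee_pos: [389.5, -16.2, 63.7]
tcp_rot: [[-1.0, -0.001, -0.0], [-0.001, 1.0, -0.0], [0.0, -0.0, -1.0]]
contact_force: [1.3, -0.5, 0.6]
grip_width: 29.8
```

Emit:
step_arm([
  [0,0,0,0.005,-0.03,0,0.03],
  [0,0,0,0,-0.03,0,0.03],
  [0,0,0,0,-0.025,0,0.03],
  [0,0,0,0,-0.01,0,0.03],
  [0,0,0,0,0,0,0.03],
  [0,0,0,0,0,0,0.03],
  [0,0,0,0,0,0,0.03],
  [0,0,0,0,0,0,0.03],
])

```text
time: 11.12
ee_pos: [386.7, -109.6, 64.0]
tcp_rot: [[-1.0, -0.002, -0.0], [-0.002, 1.0, 0.001], [0.0, 0.001, -1.0]]
contact_force: [-0.3, -0.5, -0.4]
grip_width: 30.1
```

Run:
```python
from h import *
crop("top",195,120,445,290,3.2,"c8.png")
crop("scene",150,130,450,330,2.6,"c9.png")
```

```text
(no output)
```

View pics/c8.png

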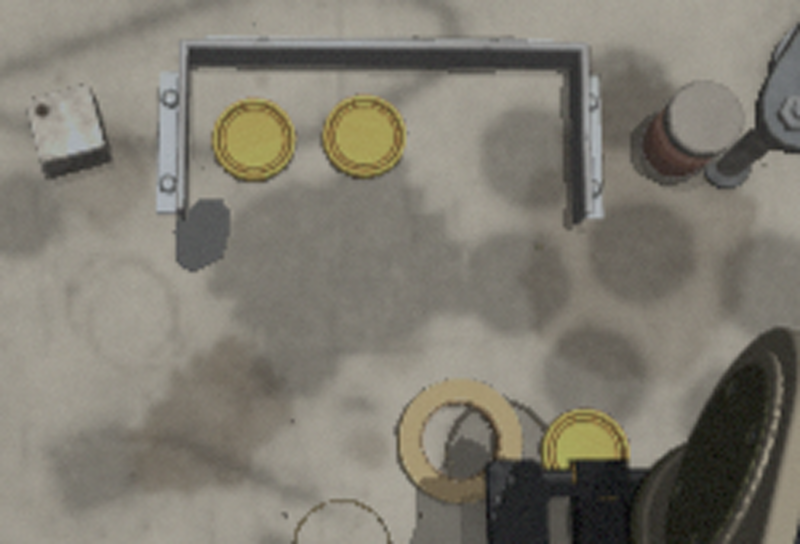

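View pics/c9.png

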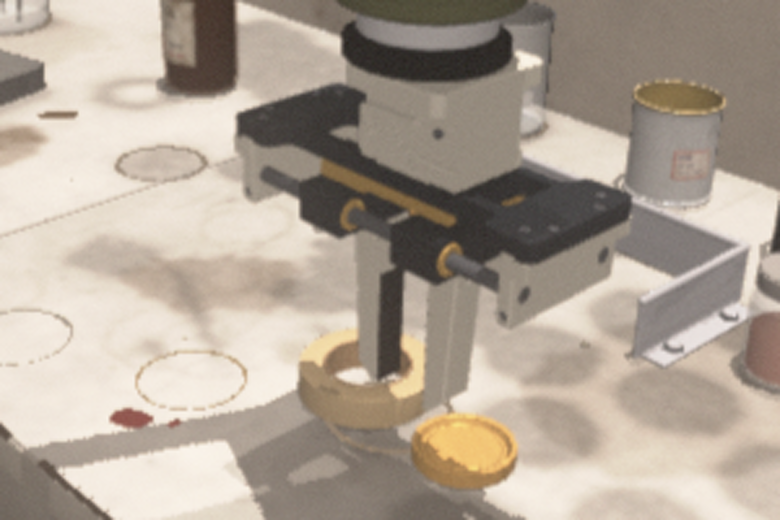

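Emit:
step_arm([
  [0,0,0,0.006,-0.0015,0.01,0.03],
  [0,0,0,0,0,0.015,0.03],
  [0,0,0,0,0,0.015,0.03],
  [0,0,0,0,0,0.01,0.03],
  [0,0,0,0,0,0.006,0.03],
  [0,0,0,0,0,0.004,0.03],
  [0,0,0,0,0,0,0.03],
  [0,0,0,0,0,0,0.03],
])

```text
time: 11.88
ee_pos: [381.0, -112.3, 4.4]
tcp_rot: [[-1.0, -0.0, -0.0], [-0.0, 1.0, -0.0], [0.0, -0.0, -1.0]]
contact_force: [-0.0, -0.6, 0.6]
grip_width: 30.0
```

Emit:
step_arm([
  [0,0,0,-0.005,0,0,0.03],
  [0,0,0,-0.007,0,0,0.03],
  [0,0,0,-0.008,0,0,0.03],
  [0,0,0,-0.009,0,0,0.03],
  [0,0,0,-0.009,0,0,0.03],
  [0,0,0,-0.009,0,0,0.03],
  [0,0,0,-0.009,0,0,0.03],
  [0,0,0,-0.009,0,0,0.03],
])

```text
time: 12.55
ee_pos: [447.2, -112.3, 4.4]
tcp_rot: [[-1.0, -0.0, 0.0], [-0.0, 1.0, -0.0], [-0.0, -0.0, -1.0]]
contact_force: [-0.7, 0.2, 0.7]
grip_width: 30.1
```

Run:
```python
from h import *
crop("scene",190,150,490,350,2.6,"c10.png")
```

```text
(no output)
```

View pics/c10.png

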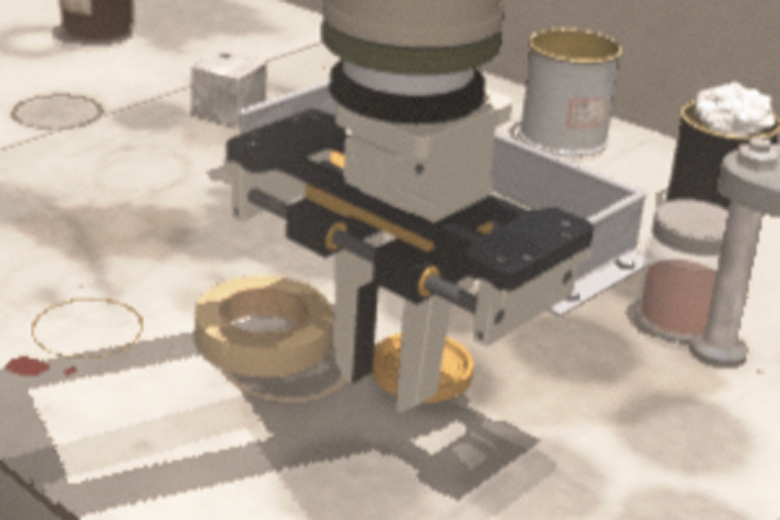

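Emit:
step_arm([
  [0,0,0,-0.009,0,0,0.03],
  [0,0,0,-0.009,0.005,0,0.03],
  [0,0,0,-0.009,0.005,0,0.03],
  [0,0,0,-0.009,0.005,0,0.03],
  [0,0,0,-0.009,0.005,0,0.03],
  [0,0,0,-0.009,0.005,0,0.03],
  [0,0,0,-0.009,0.005,0,0.03],
  [0,0,0,-0.009,0.005,0,0.03],
])

```text
time: 13.27
ee_pos: [518.7, -76.6, 4.2]
tcp_rot: [[-1.0, -0.0, -0.0], [-0.0, 1.0, 0.0], [0.0, 0.0, -1.0]]
contact_force: [-0.1, -0.8, 0.7]
grip_width: 29.9
```

Run:
```python
from h import *
crop("scene",190,150,490,350,2.6,"c11.png")
crop("top",195,120,445,290,3.2,"c12.png")
```

```text
(no output)
```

View pics/c11.png

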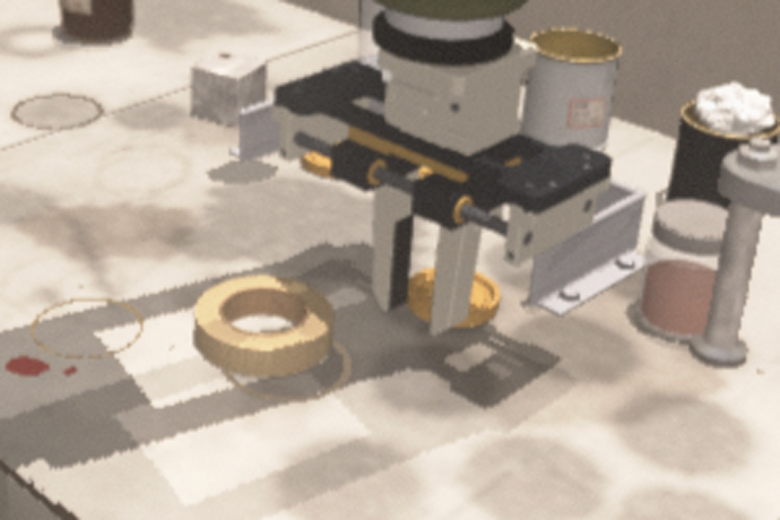

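View pics/c12.png

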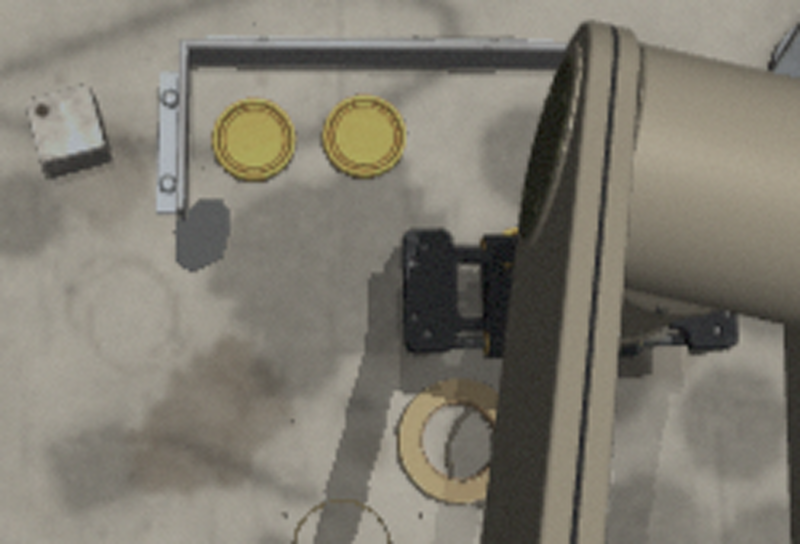

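Run:
```python
from h import *
a=snapshot("top");b=snapshot("scene")
cv2.imwrite("pics/t13.png",a[:,:,::-1]);cv2.imwrite("pics/s13.png",b[:,:,::-1])
```

```text
(no output)
```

View pics/t13.png

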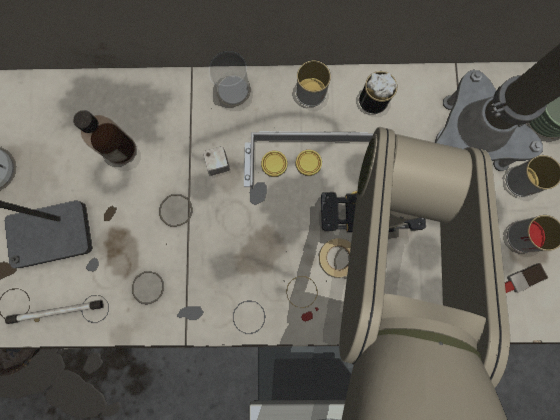

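View pics/s13.png

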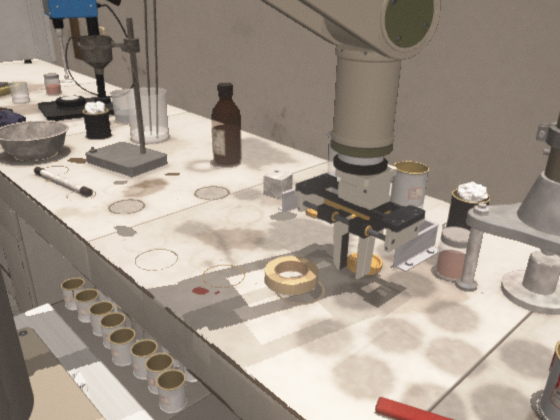

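Emit:
step_arm([
  [0,0,0,-0.009,0.004,0,0.03],
  [0,0,0,-0.009,0.004,0,0.03],
  [0,0,0,-0.009,0.004,0,0.03],
  [0,0,0,-0.009,0.004,0,0.03],
  [0,0,0,-0.009,0.004,0,0.03],
  [0,0,0,-0.009,0.004,0,0.03],
  [0,0,0,-0.009,0.001,0,0.03],
  [0,0,0,-0.008,0,0,0.03],
])

```text
time: 14.13
ee_pos: [589.9, -51.6, 4.2]
tcp_rot: [[-1.0, -0.001, 0.0], [-0.001, 1.0, 0.0], [-0.0, 0.0, -1.0]]
contact_force: [0.1, -0.2, 0.4]
grip_width: 30.3
```

Emit:
step_arm([
  [0,0,0,-0.007,0,0,0.03],
  [0,0,0,-0.006,0,0,0.03],
  [0,0,0,-0.005,0,0,0.03],
  [0,0,0,-0.003,0,0,0.03],
  [0,0,0,-0.002,0,0,0.03],
  [0,0,0,0,0,0,0.03],
  [0,0,0,0.006,0,0,0.03],
  [0,0,0,0.012,0,0,0.03],
])

```text
time: 14.8
ee_pos: [594.1, -52.4, 4.4]
tcp_rot: [[-1.0, -0.0, 0.001], [-0.0, 1.0, -0.0], [-0.001, -0.0, -1.0]]
contact_force: [0.3, 0.7, -0.3]
grip_width: 30.0
```

Emit:
step_arm([
  [0,0,0,0.015,0,0,0.03],
  [0,0,0,0.015,0,-0.02,0.03],
  [0,0,0,0.015,0.005,-0.03,0.03],
  [0,0,0,0.02,0.015,-0.03,0.03],
  [0,0,0,0.02,0.025,-0.025,0.03],
  [0,0,0,0.02,0.03,-0.02,0.03],
  [0,0,0,0.02,0.03,-0.01,0.03],
  [0,0,0,0.02,0.03,0,0.03],
])

```text
time: 15.47
ee_pos: [449.1, 83.6, 142.4]
tcp_rot: [[-1.0, 0.001, 0.006], [0.001, 1.0, 0.0], [-0.006, 0.0, -1.0]]
contact_force: [0.6, 0.8, 0.2]
grip_width: 30.2
```

Emit:
step_arm([
  [0,0,0,0.02,0.03,0,0.03],
  [0,0,0,0.02,0.03,0,0.03],
  [0,0,0,0.02,0.03,0,0.03],
  [0,0,0,0.02,0.03,0,0.03],
  [0,0,0,0,0.03,0,0.03],
  [0,0,0,0,0.02,0,0.03],
  [0,0,0,0,0.01,0,0.03],
  [0,0,0,0,0,0,0.03],
])

```text
time: 16.13
ee_pos: [368.2, 263.8, 139.1]
tcp_rot: [[-1.0, -0.003, -0.0], [-0.003, 1.0, 0.0], [0.0, 0.0, -1.0]]
contact_force: [-0.2, -0.2, 0.1]
grip_width: 30.1
```

Run:
```python
from h import *
crop("scene",190,150,490,350,2.6,"c14.png")
crop("top",195,120,445,290,3.2,"c15.png")
```

```text
(no output)
```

View pics/c14.png

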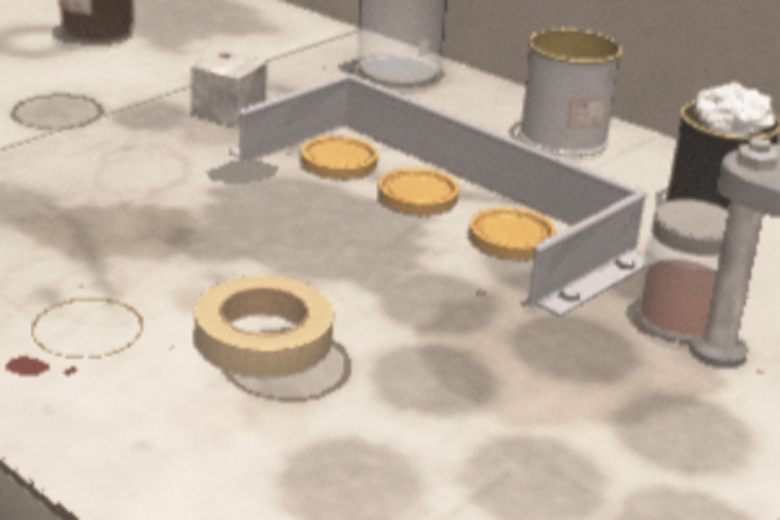

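View pics/c15.png

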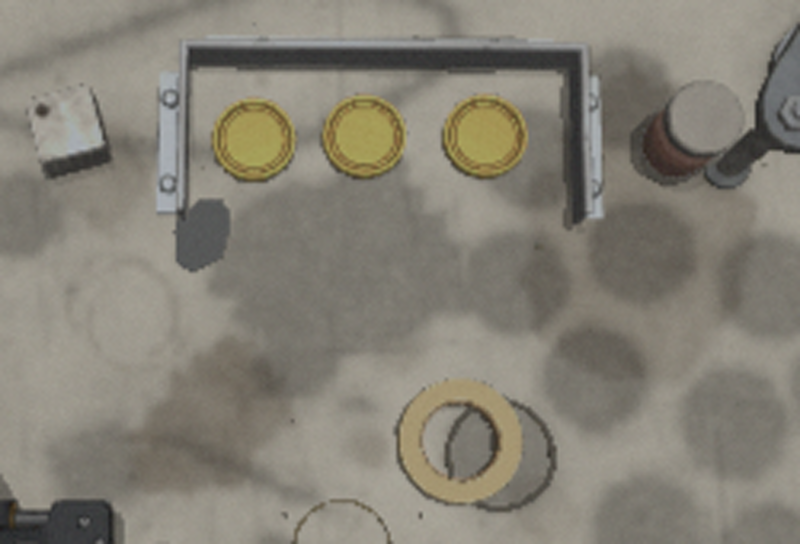

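All three lids lie flat and fully inside the frame, at crop pixels (254,139), (364,136) and (485,137). The front ends of the side walls are at about row 215. The tape (460,441), jar and block are where they were at the start.

Run:
```python
from h import *
for u,v in((254,139),(364,136),(485,137)): print(px2w("top",195+u/3.2,120+v/3.2,10).round())
a,b=cv2.imread("pics/c1.png").astype(int),cv2.imread("pics/c15.png").astype(int)
for n,s in dict(tape=np.s_[370:510,390:560],jar=np.s_[70:190,620:750],block=np.s_[75:185,20:120]).items(): print(n,abs(a-b)[s].mean().round(2))
print(sign_off())
```

```text
[642. 104.]
[643.  30.]
[641. -52.]
tape 9.61
jar 6.79
block 8.47
the job is handed in; nothing more can be done
None
```

All three lids are swept into the catch frame and the job is handed in. It took about 16 s of the 64 s allowed.

- **How:** I kept the fingers 30 mm apart, about 4 mm above the bench, and pushed each lid forward along the bench. The middle lid went first, then the left, then the right. After each push I backed away before lifting. The contact force shown at the end of each move never went above about 1.5 N.
- **Lids:** In the last pictures they lie flat and separate at about (642, 104), (643, 30) and (641, −52) mm. The frame opening is at about x = 587 and the back wall at about x = 696, so each lid is about 25 mm past the opening.
- **Tape, jar and block:** They look unmoved at the same pixels in the before and after pictures. I also ran an image-difference check on them. It gave 7 to 10 grey levels, about the same for all three, but I had no noise baseline and the tape crop included the right lid's old position. It therefore neither proves nor contradicts that they stayed put, and I relied on the visual comparison.

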